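Thread the tap spanner out of the under-sink caddy

TASK

Take the long tubular tap spanner out of the low wire caddy under the sink. It is longer than the gap between the caddy's two wire decks, so tilt it, bring one end up through the gap first and thread the rest out after it. Finish with the gripper still holding the whole spanner still in the air, a hand's breadth (about 10 cm) above the caddy's top wires and touching nothing else; leave the bottles and the jar around the caddy standing where they are.

Things in the scene. Friction and masses are not known exactly. Their poses are not given: they have to be found in the camera images.
- caddy: Low steel wire basket fixed to the cabinet floor, 406 mm long (its x), 186 wide (y), 70 high; origin: centre of its underside, z up. Inside: 390 x 170 mm, white floor plate with top at z = 6 mm. Wires are 8 mm thick, the top ones from z = 62 to 70 mm. A deck of close cross wires covers each end from |x| = 81 mm to the end wall. The spanner fits through no wall or deck.
- gap (a point): Centre of the open gap between the two decks, level with the top of the top wires (caddy x = 0, y = 0, z = 70 mm); axes as the caddy's. The gap spans x from -81 to 81 mm and y from -85 to 85 mm, with nothing above it.
- runner (a point): Point on the caddy's floor midway between the two thin lengthwise runner wires that the spanner lies on (caddy x = 0, y = 0, z = 6 mm); axes as the caddy's. The runners are 4 mm thick and 18 mm apart, centre to centre, their tops at z = 11 mm, and keep the spanner from rolling; it slides along them until an end meets an end wall.
- spanner: Straight round steel tube spanner, 250 mm long, 22 mm across, 0.14 to 0.24 kg, dark with brighter ends, balanced at mid-length. Origin: on its axis at mid-length; x runs along it. It starts lying along the caddy's x axis at caddy y = 0, its middle within 8 mm of caddy x = 0, both ends under the decks, its axis 18.5 mm above the cabinet floor.
- end_a (a point): Centre of the spanner's end face at its +x end, 125 mm from its origin.
- end_b (a point): Centre of the spanner's end face at its -x end, 125 mm from its origin.
- spray: Bystander: blue spray bottle with white trigger head, 70 mm across, 195 mm tall; origin at the centre of its underside, z up. It stands beside the caddy's long side.
- soap: Bystander: white soap pump bottle, 62 mm across, 153 mm tall; origin at the centre of its underside, z up. It stands beside the caddy's long side.
- jar: Bystander: round lidded glass jar of pebbles, 100 mm across, 109 mm tall; origin at the centre of its underside, z up. It stands beside the caddy's long side.

How it is judged:
By the outcome, as a careful person would: the job done as asked, in the order asked, and still so for the second after the job is handed in, while the arm keeps its last pose, push and grip.
It also fails if it takes over 45 s, if anything falls off the work surface, if the arm or the gripper's body presses on something with over 40 N, if the wrist force passes 120 N, or if a joint passes its speed limit or range.

ROBOT

A 6-joint arm with a two-finger parallel gripper is mounted at the origin on the work surface. World frame = base frame: x ahead of the robot, y to its left, z up, the work surface at z = 0. Lengths are in m, angles in degrees, forces in N, time in s.
With the tool pointing down it reaches from about 0.4 to 0.825 m from the base axis. Payload 7 kg.
Tool frame: the origin (TCP) lies at the very end of the fingers, on their centre line; the grasp point (between the pads) lies 19 mm behind it (r.hold_point_z is the distance from the TCP to the grasp point, in m); z points along the fingers, y is the direction in which the jaws open and shut (so a half turn about z gives the same grasp; the last joint's range is limited). The gripper opens to 88 mm and grips with 3 to 60 N. Pads are 19 mm wide; open, the fingers measure 130 mm over their backs; the gripper's body (78 mm by 193 mm) begins 47 mm behind the grasp point.
Start: joints at [-58.436, 20.546, 0.682, 0, -70.136, -16.507], TCP at [0.175, -0.652, 0.227] pointing down, gripper open.
Joint ranges: [-176.03, 176.03], [-82.01, 121.73], [-58.28, 71.71], [-173.87, 95.51], [-174.79, -0.11], [-173.66, 173.66]. Speed limits (degrees/s): [136.94, 136.94, 172.46, 180, 180, 180].

INTERFACE

Orientations are given as [roll, pitch, yaw] about the fixed x, y, z axes, in that order (R = Rz(yaw) Ry(pitch) Rx(roll)).
In Python, from plant import r gives the robot as it stands. The module is installed in compiled form; this text tells all that it offers.
- The arm moves only by the shell command python3 -m inch 'ROWS' [FORCE]. ROWS is text: rows parted by semicolons, each of 7 numbers parted by spaces: the shift along the tool's x, y, z in m, then the turn, a rotation vector about the tool's x, y, z in rad, then the opening, from 0 (shut) to 1 (fully open). In form: tx ty tz ax ay az jaw; .... A call has 1 to 20 rows; each row shifts and turns the commanded pose from where the row before left it, along the tool's axes as they then stand; what a row does not reach is not made up. A row lasts 1/12 s, in which the tool goes at most 41.7 mm and 7.16 degrees, less where a joint would pass 70% of its speed; a pose out of reach is approached as far as the arm can. A call with a gripper value outside its range is refused whole. The fingers move at their own pace and stop on an object; FORCE is the grip in N (left out, the last holds). Time passes only in rows, so rows that do not move let the fingers close. It gives the time, the measured TCP pose, the force and the opening at its end, in the units of the state.
- r.get_state(): the state, without advancing time (a new reading comes with each control period).
- r.capture(name): name is "scene" or "top"; returns the picture (420x560x3 uint8, red, green, blue); there is no depth.
- r.camera_params(name): a dict with "vfov" (degrees; the focal length in pixels is half the picture's height over the tangent of half this angle, whatever the lens; pixels are square), "cx", "cy" (the principal point, pixels), "distortion" ([k1, k2, p1, p2, k3] as OpenCV has them; the pictures are not rectified), "R" (3x3) and "t" (3): a world point X has camera coordinates R X + t. Camera axes: x right, y down, z forward; pixel columns grow to the right and rows downward; lengths in m; the calibration is good to about 2 mm. A picture is of the moment at which its call begins. camera_params takes no time and is no camera call.
- r.close_job(): hands the job in, once; it reports no verdict.
Trained networks look in the newest picture that a camera, given by its name, has taken for a name from the list of things; names that differ only in an ending like _2 or _b are one class to them, and where a whole thing is asked for, a point or a joint stands for the part that bears it (a point fixed in the world has none). Each returns a list of dicts, best first, with "p" (0 to 1); they miss things now and then, are a little off and sometimes report something else, mostly with a low value. They report only what shows in the picture. A call takes as long as a camera call.
- r.recognise(target, camera): "xy" ([column, row] in pixels, amid what is visible of it).
The state is a dict: "time_s": time; "joints": joint angles; "qd": joint speeds; "joint_torque": joint torques, N m; "tcp_pos": TCP position; "eef_rot": TCP orientation; "contact_force": force on the tool from outside, world axes, zero at the start; "moment": the same for the moment, N m; "gripper_width": finger opening in m.
Only numpy, scipy, OpenCV 4.12 (cv2) and the standard library are available. Lean on these libraries where they do the work, as an engineer would, in place of code of your own. Each camera call takes 0.05 s, during which the arm holds its last target.

## Working session

There is one attempt and no reset: what is moved stays moved. The work goes in short steps, Python scripts to look and compute and a shell command to move; the robot and the scene stay as the last step left them, time stands still between calls to the robot, and variables do not carry over. Pictures are saved under pics/ and viewed, and the job is handed in when it is done.

```bash
mkdir -p pics; cat > h.py <<'E'
import numpy as np, cv2
from plant import r
def K(n):
    p=r.camera_params(n); f=210/np.tan(np.radians(p['vfov'])/2)
    return np.array([[f,0,p['cx']],[0,f,p['cy']],[0,0,1]]),np.array(p['distortion'],float),np.array(p['R']),np.array(p['t'])
def proj(n,X):
    k,d,R,t=K(n); return cv2.projectPoints(np.atleast_2d(np.array(X,float)),cv2.Rodrigues(R)[0],t,k,d)[0][:,0]
def ray(n,uv):
    k,d,R,t=K(n); u=cv2.undistortPoints(np.array(uv,float).reshape(1,1,2),k,d)[0,0]
    return -R.T@t, R.T@np.array([u[0],u[1],1])
def atz(n,uv,z):
    c,v=ray(n,uv); return c+v*(z-c[2])/v[2]
def tri(a,uva,b,uvb):
    c1,v1=ray(a,uva);c2,v2=ray(b,uvb);v1/=np.linalg.norm(v1);v2/=np.linalg.norm(v2)
    s=np.linalg.lstsq(np.c_[v1,-v2],c2-c1,rcond=None)[0]
    p=c1+v1*s[0];q=c2+v2*s[1];return (p+q)/2,np.linalg.norm(p-q)
def cap(n,name):
    im=r.capture(n); cv2.imwrite('pics/'+name+'.png',im[:,:,::-1]); return im
E
python3 - <<'E'
from h import *
np.set_printoptions(precision=4,suppress=True)
cap('scene','s0');cap('top','t0')
for n in('scene','top'):
    k,d,R,t=K(n);print(n,k[0,0],k[:2,2],d,R,-R.T@t)
    for x in('spanner','caddy','spray','soap','jar','end_a','gap'):
        print(x,[(np.round(q['xy']),round(q['p'],2)) for q in r.recognise(x,n)][:3])
print(r.get_state(),r.hold_point_z)
E
```

```text
scene 382.18547244697737 [281.1867 214.39  ] [0.0117 0.     0.     0.     0.    ] [[ 0.692   0.7218  0.0072]
 [ 0.554  -0.5247 -0.6464]
 [-0.4628  0.4513 -0.763 ]] [ 0.9202 -0.3176  0.7057]
spanner [(array([221., 263.]), 0.72)]
caddy [(array([223., 269.]), 0.88)]
spray [(array([230., 178.]), 0.95)]
soap [(array([230., 355.]), 0.78)]
jar [(array([148., 332.]), 0.84)]
end_a [(array([223., 263.]), 0.85), (array([231., 355.]), 0.29)]
gap [(array([221., 270.]), 0.96)]
top 383.89758169559263 [280.08   213.2681] [-0.0455  0.      0.      0.      0.    ] [[ 0.0078 -0.9998  0.0195]
 [-0.9962 -0.0095 -0.0871]
 [ 0.0872 -0.0187 -0.996 ]] [0.5034 0.044  0.8617]
spanner [(array([338., 245.]), 0.81)]
caddy [(array([332., 246.]), 0.65), (array([278., 307.]), 0.22)]
spray [(array([278., 309.]), 0.7), (array([396., 159.]), 0.19)]
soap [(array([396., 163.]), 0.65)]
jar [(array([429., 223.]), 0.75)]
end_a [(array([337., 242.]), 0.85)]
gap [(array([336., 250.]), 0.79), (array([336., 244.]), 0.17)]
{'time_s': 0.8, 'joints': array([-58.4353,  20.5452,   0.6809,  -0.002 , -70.1366, -16.5075]), 'qd': array([-0.0734, -0.0354,  0.1405,  0.0133,  0.0044,  0.1041]), 'joint_torque': array([ -0.0001, -58.229 ,  29.3283,   7.0022,   0.0126,  -0.    ]), 'tcp_pos': array([ 0.1753, -0.6518,  0.2266]), 'eef_rot': array([ 179.9987,    0.0016, -164.9435]), 'contact_force': array([ 0.1718,  0.1596, -0.0291]), 'moment': array([-0.0054,  0.0226,  0.0087]), 'gripper_width': 0.08754118544162087} 0.0188
```

View pics/s0.png

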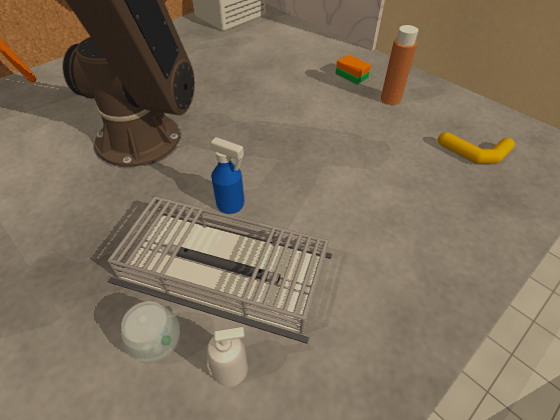

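View pics/t0.png

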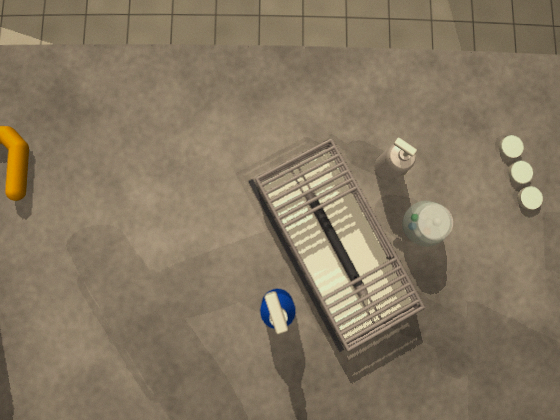

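The scene picture shows the caddy at about (222,268), the dark spanner in its gap at about (221,263), the spray bottle behind it, and the jar and soap in front. In the top picture the caddy's top corners are near (255,182), (332,142), (422,306) and (347,347). I'll zoom in for the corners.

```bash
python3 - <<'E'
import cv2
a=cv2.imread('pics/t0.png')[130:360,240:460];cv2.imwrite('pics/t0z.png',cv2.resize(a,None,fx=2.6,fy=2.6,interpolation=2))
a=cv2.imread('pics/s0.png')[185:350,100:345];cv2.imwrite('pics/s0z.png',cv2.resize(a,None,fx=3.2,fy=3.2,interpolation=2))
E
```

```text
(no output)
```

View pics/t0z.png

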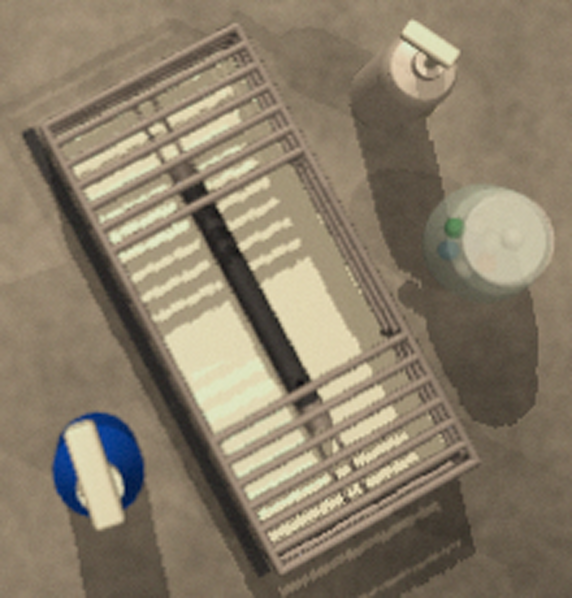

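View pics/s0z.png

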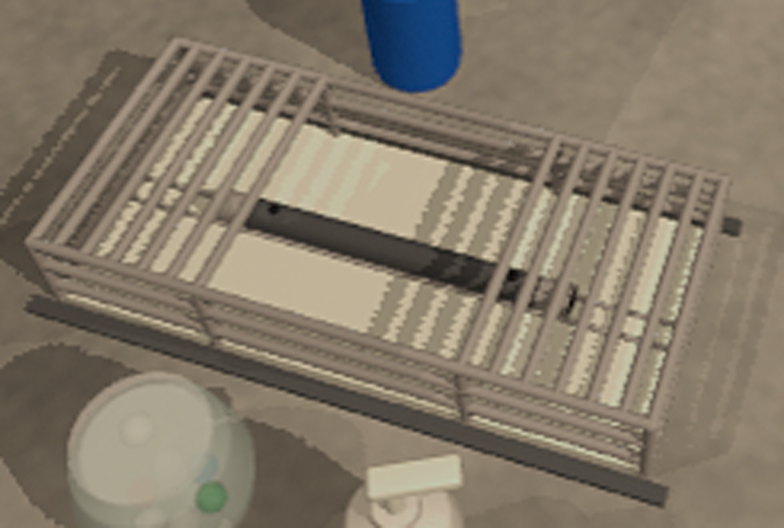

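```bash
python3 - <<'E'
from h import *
from scipy.optimize import least_squares
np.set_printoptions(precision=4,suppress=True)
T=np.array([(42,126),(237,25),(480,463),(283,570)])/2.6+[240,130]
S=np.array([(728,182),(652,428),(30,240),(178,40)])/3.2+[100,185]
for a,b in zip(T,S): print(tri('top',a,'scene',b), atz('top',a,.07),atz('scene',b,.07))
# caddy: x axis direction = from D/C to A/B
L=np.array([(203,93,0),(203,-93,0),(-203,-93,0),(-203,93,0)])/1000
def f(p):
    c,s=np.cos(p[3]),np.sin(p[3]);X=L@np.array([[c,s,0],[-s,c,0],[0,0,1]])+p[:3]
    return np.r_[proj('top',X)-T,proj('scene',X)-S].ravel()
o=least_squares(f,[.46,-.03,.07,.4]);print(o.x,np.degrees(o.x[3]),o.fun.reshape(-1,2))
# spanner gap edges: points on axis in both
t1=np.array((197,190))/2.6+[240,130];t2=np.array((303,400))/2.6+[240,130]
c=o.x;
for z in(.0185,):
  for n,u in(('top',t1),('top',t2),('scene',np.array((262,212))/3.2+[100,185]),('scene',np.array((500,277))/3.2+[100,185])):
    p=atz(n,u,z)-[c[0],c[1],0];print(p+[c[0],c[1],0],'caddy',p[0]*np.cos(c[3])+p[1]*np.sin(c[3]),-p[0]*np.sin(c[3])+p[1]*np.cos(c[3]))
for n,n2,h in(('spray',(278,309),.195),('soap',(396,163),.15),('jar',(429,223),.1)):
    p=atz('top',n2,h*.7)-[c[0],c[1],0];print(n,p+[c[0],c[1],0],'caddy',p[0]*np.cos(c[3])+p[1]*np.sin(c[3]),-p[0]*np.sin(c[3])+p[1]*np.cos(c[3]))
E
```

```text
(array([0.6482, 0.0813, 0.0596]), np.float64(0.0034889032077715597)) [0.6451 0.0796 0.07  ] [0.6536 0.0763 0.07  ]
(array([ 0.7336, -0.0781,  0.0617]), np.float64(0.002750969413766189)) [ 0.7302 -0.0778  0.07  ] [ 0.7369 -0.0801  0.07  ]
(array([ 0.3802, -0.27  ,  0.0645]), np.float64(0.005398054940324978)) [ 0.3795 -0.2703  0.07  ] [ 0.3871 -0.2685  0.07  ]
(array([ 0.2969, -0.1121,  0.0644]), np.float64(0.003931599291332633)) [ 0.2971 -0.1126  0.07  ] [ 0.304  -0.1126  0.07  ]
[ 0.5133 -0.0944  0.0595  0.4975] 28.50591361014332 [[-1.9458 -0.1708]
 [-0.0651 -1.2903]
 [-0.6664 -0.7114]
 [-2.4689  1.8912]
 [-0.2504 -0.9114]
 [-0.2944  1.955 ]
 [-2.2707  1.8675]
 [-0.921  -0.6855]]
[ 0.6006 -0.0508  0.0185] caddy 0.0976013818997639 -0.00329630612273827
[ 0.424  -0.1402  0.0185] caddy -0.10035899906299597 0.0024024499096135313
[ 0.4308 -0.1404  0.0185] caddy -0.09437458313112505 -0.0009945720294462848
[ 0.5806 -0.0573  0.0185] caddy 0.07686744930284775 0.00047162386023281294
spray [0.388  0.0328 0.1365] caddy -0.04935076002677751 0.1716293682444941
soap [ 0.674  -0.2041  0.105 ] caddy 0.0888973776038849 -0.1730738651467412
jar [ 0.5552 -0.2833  0.07  ] caddy -0.05329419247485018 -0.18595151038836266
```

```bash
cat >> h.py <<'E'
C=np.array([.5135,-.0945]);YAW=np.radians(28.5)
def c2w(P):
    P=np.atleast_2d(np.array(P,float));c,s=np.cos(YAW),np.sin(YAW)
    return np.c_[C[0]+P[:,0]*c-P[:,1]*s,C[1]+P[:,0]*s+P[:,1]*c,P[:,2]]
def zoom(src,x0,y0,x1,y1,f,out,pts3=(),cam=None,lines=()):
    a=cv2.imread('pics/'+src+'.png')[y0:y1,x0:x1];a=cv2.resize(a,None,fx=f,fy=f,interpolation=2)
    for P,col in pts3:
        for q in proj(cam,P): cv2.circle(a,tuple(int(v) for v in (q-[x0,y0])*f),2,col,-1)
    cv2.imwrite('pics/'+out+'.png',a)
E
python3 - <<'E'
from h import *
sp=c2w([(x/1000,0,.0185) for x in(-125,-75,0,75,125)])
ed=c2w([(sx*.085,y,.066) for sx in(-1,1) for y in(-.09,-.045,0,.045,.09)])
co=c2w([(sx*.199,y,.066) for sx in(-1,1) for y in(-.089,.089)])
L=[(sp,(0,0,255)),(ed,(0,255,0)),(co,(255,255,0))]
zoom('t0',250,135,430,355,2.7,'t0o',L,'top')
zoom('s0',105,190,335,330,3.4,'s0o',L,'scene')
E
```

```text
(no output)
```

View pics/t0o.png

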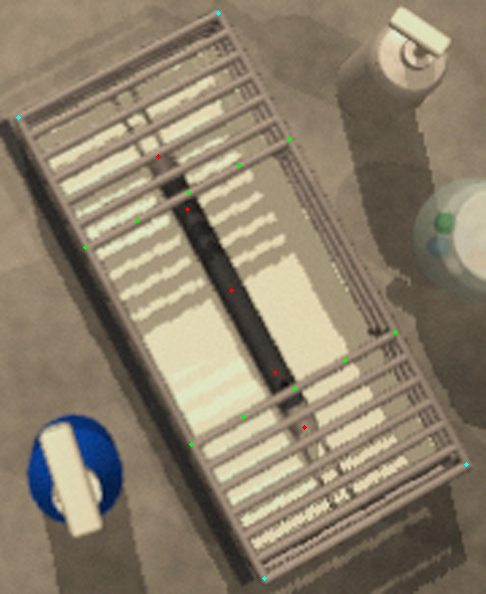

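View pics/s0o.png

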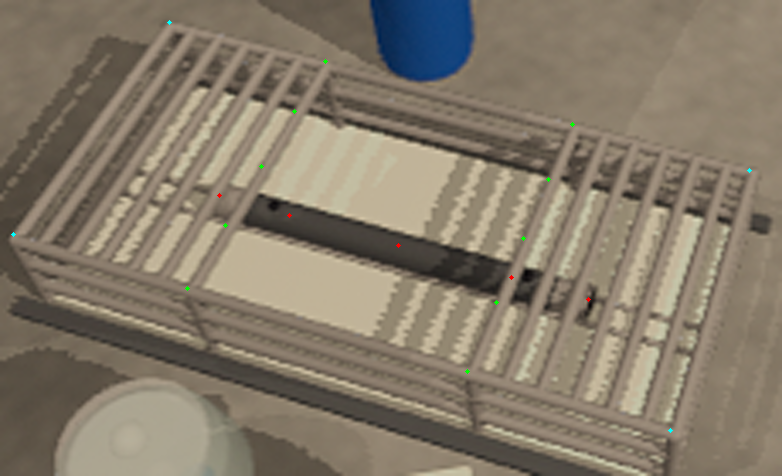

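```bash
python3 -m inch '-.01 .009 0 0 0 0 .8;-.02 .018 0 0 0 0 .8;-.027 .025 0 0 0 0 .8;-.027 .025 0 0 0 0 .8;-.027 .025 0 0 0 0 .8;-.027 .025 0 0 0 0 .8;-.027 .025 0 0 0 0 .8;-.027 .025 0 0 0 0 .8;-.027 .025 0 0 0 0 .8;-.027 .025 0 0 0 0 .8;-.027 .025 0 0 0 0 .8;-.027 .025 0 0 0 0 .8;-.027 .025 0 0 0 0 .8;-.027 .025 0 0 0 0 .8;-.027 .025 0 0 0 0 .8;-.027 .025 0 0 0 0 .8;-.027 .025 0 0 0 0 .8;-.027 .025 0 0 0 0 .8;-.025 .021 0 0 0 0 .8;-.01 .008 0 0 0 0 .8' 
python3 -m inch '0 0 0 0 0 -.06 .8;0 0 0 0 0 -.06 .8;0 0 0 0 0 -.06 .8;0 0 0 0 0 -.055 .8;0 0 0 0 0 0 .8;0 0 0 0 0 0 .8'
python3 -c "
from h import *
s=r.get_state();p=s['tcp_pos'];w=c2w([(.027,0,.1)])[0];y=np.radians(s['eef_rot'][2]);d=w-p
print(s['eef_rot'],s['joints'],w,'tx',d[0]*np.cos(y)+d[1]*np.sin(y),'ty',d[0]*np.sin(y)-d[1]*np.cos(y))"
```

```text
time_s: 2.47
tcp_pos: [0.5385, -0.0789, 0.2266]
eef_rot: [180.0, 0.1, -164.8]
contact_force: [-0.4, 0.7, 0.3]
gripper_width: 0.0701
time_s: 2.97
tcp_pos: [0.5365, -0.0823, 0.2267]
eef_rot: [-180.0, 0.0, -151.6]
contact_force: [0.0, -0.8, 0.9]
gripper_width: 0.07
[-1.79999459e+02  1.19456042e-02 -1.51578248e+02] [ 1.19714957e+01  8.09324001e+00 -1.60585472e+01 -3.13862194e-03
 -6.58366029e+01 -7.35484595e+01] [ 0.53722806 -0.08161671  0.1       ] tx -0.0009367379152143852 ty 0.0002498880603644243
```

```bash
python3 -m inch '-.001 0 .015 0 0 0 .8;0 0 .03 0 0 0 .8;0 0 .03 0 0 0 .8;0 0 .03 0 0 0 .8;0 0 .02 0 0 0 .8;0 0 .01 0 0 0 .8;0 0 0 0 0 0 .8'
python3 -c "
from h import *
cap('scene','s1');cap('top','t1')
zoom('s1',80,60,360,360,2,'s1z');zoom('t1',200,100,480,380,2,'t1z')"
```

```text
time_s: 3.55
tcp_pos: [0.5362, -0.0821, 0.0895]
eef_rot: [179.9, -0.2, -151.6]
contact_force: [0.7, 0.5, 0.2]
gripper_width: 0.0705
```

View pics/s1z.png

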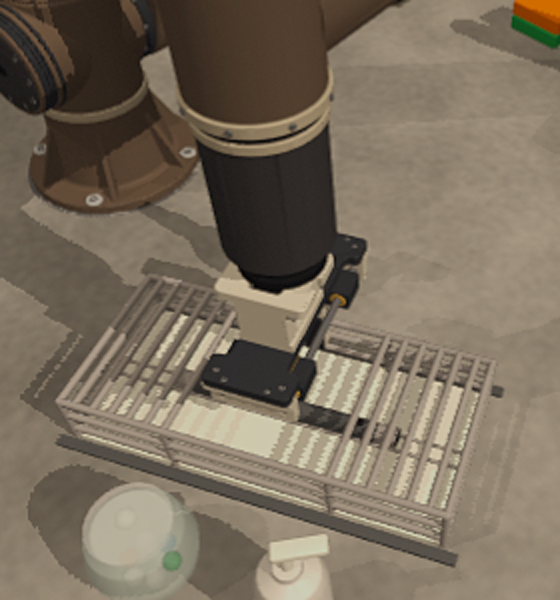

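View pics/t1z.png

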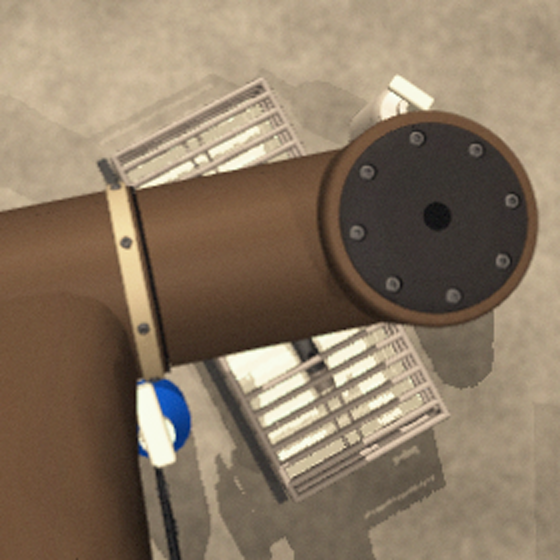

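The scene picture shows the fingers centred over the spanner at about (250,400) in the zoom. The top view is mostly hidden by the arm, and the spray stands untouched at about (165,420). Next I descend.

```bash
python3 -m inch '0 0 .015 0 0 0 .8;0 0 .02 0 0 0 .8;0 0 .02 0 0 0 .8;0 0 .012 0 0 0 .8;0 0 .006 0 0 0 .8;0 0 .003 0 0 0 .8;0 0 0 0 0 0 .8;0 0 0 0 0 0 .8'
```

```text
time_s: 4.32
tcp_pos: [0.5387, -0.0818, 0.0168]
eef_rot: [-180.0, 0.1, -151.5]
contact_force: [-0.2, -0.2, -0.2]
gripper_width: 0.0703
```

```bash
python3 -m inch '0 0 .002 0 0 0 .8;0 0 0 0 0 0 .8'; python3 -m inch '0 0 0 0 0 0 .8'
```

```text
time_s: 4.48
tcp_pos: [0.5381, -0.0818, 0.0142]
eef_rot: [-180.0, 0.1, -151.5]
contact_force: [0.4, -0.1, -1.1]
gripper_width: 0.0701
time_s: 4.57
tcp_pos: [0.538, -0.0819, 0.014]
eef_rot: [-180.0, 0.0, -151.5]
contact_force: [0.0, 0.3, -0.2]
gripper_width: 0.0699
```

Down 2 mm more, then close at full force.

```bash
python3 -m inch '0 0 .002 0 0 0 .8;0 0 0 0 0 0 .8;0 0 0 0 0 0 .3;0 0 0 0 0 0 .1;0 0 0 0 0 0 0;0 0 0 0 0 0 0;0 0 0 0 0 0 0;0 0 0 0 0 0 0;0 0 0 0 0 0 0;0 0 0 0 0 0 0' 60
```

```text
time_s: 5.4
tcp_pos: [0.5376, -0.0817, 0.0116]
eef_rot: [180.0, -0.0, -151.5]
contact_force: [-7.7, 17.0, 8.0]
gripper_width: 0.0223
```

```bash
python3 -m inch '0 .001 -.002 0 0 0 0;0 0 -.003 0 0 0 0;0 0 -.004 0 0 0 0;0 0 -.003 0 0 0 0;0 0 0 0 0 0 0;0 0 0 0 0 0 0'
python3 -c "
from h import *
s=r.get_state();p=s['tcp_pos']-[*C,0];print(p[0]*np.cos(YAW)+p[1]*np.sin(YAW),-p[0]*np.sin(YAW)+p[1]*np.cos(YAW),s['moment'])
cap('scene','s2');zoom('s2',80,100,360,340,2.6,'s2z')"
```

```text
time_s: 5.9
tcp_pos: [0.5374, -0.081, 0.0239]
eef_rot: [-180.0, 0.0, -151.5]
contact_force: [-0.4, -1.5, -1.1]
gripper_width: 0.0207
0.02743269181205806 0.00043924917060205945 [ 0.03935872 -0.02533282  0.00032773]
```

View pics/s2z.png

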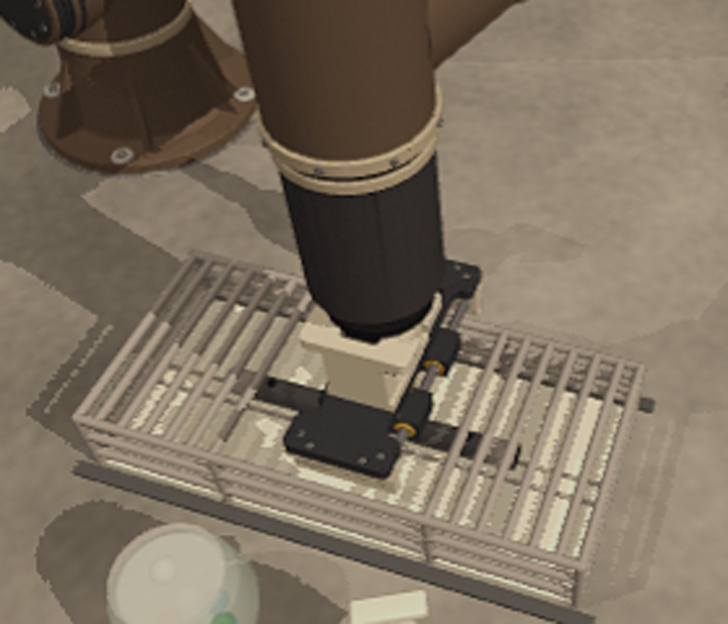

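The spanner is gripped and lifted about 12 mm, with its far end face near (517,455) in the zoom. I'll use that to check its middle.

```bash
python3 -c "
from h import *
for u in((517,455),(268,385)):
  p=atz('scene',np.array(u)/2.6+[80,100],.0305);p=p-[*C,0];print(p[0]*np.cos(YAW)+p[1]*np.sin(YAW),-p[0]*np.sin(YAW)+p[1]*np.cos(YAW))
# scene bias: +x gap edge wire & end wall corner in this view
for P in((.085,-.089,.066),(.199,-.089,.066),(-.199,-.089,.066),(.199,.089,.066),(-.085,-.089,.066)):
  print(P,(proj('scene',c2w([P]))[0]-[80,100])*2.6)
"
```

```text
0.12640033064768724 0.00035008180219545104
-0.08988137178822098 0.0005786123717896816
(0.085, -0.089, 0.066) [422.86371674 516.86135209]
(0.199, -0.089, 0.066) [577.5609278  563.10898984]
(-0.199, -0.089, 0.066) [ 75.29585307 413.5130106 ]
(0.199, 0.089, 0.066) [637.76834215 364.51067749]
(-0.085, -0.089, 0.066) [208.93033521 453.15781145]
```

```bash
cat > sim.py <<'E'
import numpy as np
H=.0070; SG=.026
def rect(s0,s1,h0,h1,n=40,m=12):
    S,Hh=np.meshgrid(np.linspace(s0,s1,n),np.linspace(h0,h1,m));return np.c_[S.ravel(),Hh.ravel()]
tube=rect(-.125-SG,.125-SG,-.011+H,.011+H,120,8)
body=np.r_[rect(-.039,.039,.066,.20),rect(-.012,.012,.0,.066)]
obs=[(-.203,-.081,.062,.070),(.081,.203,.062,.070),(-.203,-.195,0,.07),(.195,.203,0,.07),(-.2,.2,0,.0075)]
def clr(P):
    d=[]
    for a,b,c,e in obs:
        dx=np.maximum(np.maximum(a-P[:,0],P[:,0]-b),0);dz=np.maximum(np.maximum(c-P[:,1],P[:,1]-e),0);d.append(np.hypot(dx,dz).min()*1000)
    return np.array(d)
def run(x,z,th,rows):
    for i,(tx,tz,ay,n) in enumerate(rows):
        mt=np.full(5,999.);mb=mt.copy()
        for _ in range(n):
            # tool x=-along, tool z=-up
            for f in range(2):
                x+=(-tx*np.cos(th)+tz*np.sin(th))/2;z+=(-tx*np.sin(th)-tz*np.cos(th))/2;th+=-ay/2
                R=np.array([[np.cos(th),-np.sin(th)],[np.sin(th),np.cos(th)]])
                mt=np.minimum(mt,clr(tube@R.T+[x,z]));mb=np.minimum(mb,clr(body@R.T+[x,z]))
        T=tube@R.T+[x,z]
        print(i,'x%.0f z%.0f th%.1f'%(x*1e3,z*1e3,np.degrees(th)),'tube',mt.round(),'body',mb.round()[:2],'lowest %.0f'%(T[:,1].min()*1e3),'xr %.0f %.0f'%(T[:,0].min()*1e3,T[:,0].max()*1e3))
    return x,z,th
E
cat > p.py <<'E'
from sim import *
rows=[(.010,0,0,6),(0,-.005,-.035,6),(0,-.004,-.02,2),(-.01,-.0015,-.02,6),(-.012,-.003,-.03,6),(0,-.015,0,1)]
run(.0275,.0239,0,rows)
E
python3 p.py
```

```text
0 x-33 z24 th0.0 tube [20. 20. 12. 74. 12.] body [22. 28.] lowest 20 xr -184 66
1 x-35 z54 th12.0 tube [  0.  17.   8. 128.  11.] body [23. 79.] lowest 18 xr -187 62
2 x-37 z62 th14.3 tube [  0.  20.   7. 133.  11.] body [ 28. 105.] lowest 20 xr -188 60
3 x17 z88 th21.2 tube [ 0. 22. 12. 98. 13.] body [33. 57.] lowest 30 xr -130 111
4 x74 z136 th31.5 tube [ 0. 38. 71. 96. 24.] body [80. 50.] lowest 53 xr -64 161
5 x66 z148 th31.5 tube [ 16.  63. 124. 123.  52.] body [136.  69.] lowest 66 xr -72 153
```

```bash
cat > p.py <<'E'
from sim import *
rows=[(.010,0,0,6),(0,-.0033,-.035,6),(-.004,-.002,-.02,2),(-.008,.002,-.02,4),(-.010,.002,-.035,5),(-.012,.001,-.035,5),(-.012,0,0,4),(0,-.02,0,2)]
run(.0275,.0239,0,rows)
E
python3 p.py
```

```text
0 x-33 z24 th0.0 tube [20. 20. 12. 74. 12.] body [22. 28.] lowest 20 xr -184 66
1 x-34 z44 th12.0 tube [ 10.  17.   9. 128.   1.] body [22. 79.] lowest 8 xr -186 63
2 x-27 z49 th14.3 tube [  8.  12.  11. 126.   1.] body [30. 97.] lowest 8 xr -178 69
3 x5 z51 th18.9 tube [ 9.  2. 21. 95.  0.] body [33. 65.] lowest -2 xr -143 100
4 x55 z61 th28.9 tube [23.  1. 57. 62.  0.] body [44. 15.] lowest -15 xr -86 144
5 x108 z90 th39.0 tube [ 51.   0. 116.  61.   0.] body [81.  2.] lowest -8 xr -21 187
6 x145 z120 th39.0 tube [ 81.   0. 179.  66.   0.] body [127.  16.] lowest 22 xr 17 225
7 x120 z151 th39.0 tube [ 72.   5. 186.  76.  23.] body [169.  51.] lowest 53 xr -9 200
```

```bash
cat > p.py <<'E'
from sim import *
rows=[(.010,0,0,6),(0,-.004,-.035,6),(-.004,-.003,-.025,2),(-.010,0,-.015,4),(-.010,-.001,-.025,6),(-.010,-.004,-.015,2),(0,-.01,0,1),(.01,-.02,0,4)]
run(.0275,.0239,0,rows)
E
python3 p.py
```

```text
0 x-33 z24 th0.0 tube [20. 20. 12. 74. 12.] body [22. 28.] lowest 20 xr -184 66
1 x-35 z48 th12.0 tube [  6.  17.   9. 128.   5.] body [23. 79.] lowest 12 xr -186 63
2 x-28 z55 th14.9 tube [  2.  14.  11. 127.   5.] body [30. 98.] lowest 13 xr -179 68
3 x10 z67 th18.3 tube [ 2. 12. 21. 93.  5.] body [40. 60.] lowest 15 xr -139 105
4 x63 z95 th26.9 tube [ 7. 16. 61. 76.  8.] body [61. 29.] lowest 23 xr -80 153
5 x77 z111 th28.6 tube [ 16.  28. 119.  81.  19.] body [108.  32.] lowest 35 xr -64 166
6 x72 z120 th28.6 tube [ 12.  39. 126.  94.  32.] body [124.  43.] lowest 44 xr -69 161
7 x-1 z171 th28.6 tube [  0.  54.  68. 109.  43.] body [118.  58.] lowest 95 xr -142 88
```

```bash
python3 -m inch '.005 0 0 0 0 0 0;.010 0 0 0 0 0 0;.010 0 0 0 0 0 0;.010 0 0 0 0 0 0;.010 0 0 0 0 0 0;.010 0 0 0 0 0 0;.005 0 0 0 0 0 0;0 0 0 0 0 0 0;0 0 0 0 0 0 0'
python3 -c "
from h import *
s=r.get_state();p=s['tcp_pos']-[*C,0];print(p[0]*np.cos(YAW)+p[1]*np.sin(YAW),-p[0]*np.sin(YAW)+p[1]*np.cos(YAW),s['moment'],s['joints'])
cap('scene','s3');zoom('s3',80,100,360,340,2.6,'s3z')"
```

```text
time_s: 6.7
tcp_pos: [0.4846, -0.1098, 0.0238]
eef_rot: [-180.0, 0.0, -151.5]
contact_force: [0.8, 0.4, -1.3]
gripper_width: 0.0205
-0.03267131832009142 0.0003065572939814649 [ 0.11186138 -0.1254171   0.03006867] [ 9.94247562e+00  1.74148186e+01 -3.57327881e+01  1.22901510e-02
 -3.68113808e+01 -7.14405456e+01]
```

View pics/s3z.png

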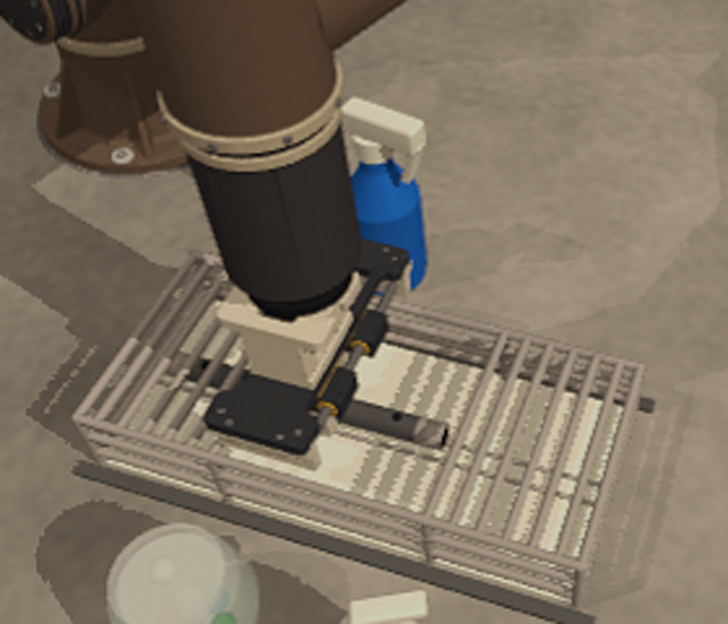

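The end face is at (447,433) in the zoom, just clear of the +x deck wire. The spray stands behind the hand without contact. Now I tilt.

```bash
python3 -m inch '0 0 -.004 0 -.035 0 0;0 0 -.004 0 -.035 0 0;0 0 -.004 0 -.035 0 0;0 0 0 0 0 0 0;0 0 0 0 0 0 0'
python3 -c "
from h import *
s=r.get_state();print(s['moment'],s['joints'])"
```

```text
time_s: 7.17
tcp_pos: [0.4845, -0.1099, 0.0359]
eef_rot: [-180.0, 6.0, -151.5]
contact_force: [0.9, 0.1, -1.4]
gripper_width: 0.0209
[-0.12733954  0.24538577  0.04699053] [  8.18016412  14.18285852 -37.21294409  -3.79547448 -33.00552859
 -66.59298838]
```

```bash
python3 -m inch '0 0 -.004 0 -.035 0 0;0 0 -.004 0 -.035 0 0;0 0 -.004 0 -.035 0 0;0 0 0 0 0 0 0;0 0 0 0 0 0 0'
python3 -c "
from h import *
s=r.get_state();p=s['tcp_pos']-[*C,0];print(p[0]*np.cos(YAW)+p[1]*np.sin(YAW),-p[0]*np.sin(YAW)+p[1]*np.cos(YAW),s['moment'],s['joints'])
cap('scene','s4');zoom('s4',80,100,360,340,2.6,'s4z')"
```

```text
time_s: 7.58
tcp_pos: [0.483, -0.1108, 0.0475]
eef_rot: [-180.0, 12.0, -151.5]
contact_force: [0.6, -0.3, -1.9]
gripper_width: 0.0206
-0.03458055851589433 0.00023360737892958068 [-0.37469289  0.63003737  0.00770749] [  5.81425492  11.29944988 -37.99703148  -9.19878139 -29.95819168
 -59.76835506]
```

View pics/s4z.png

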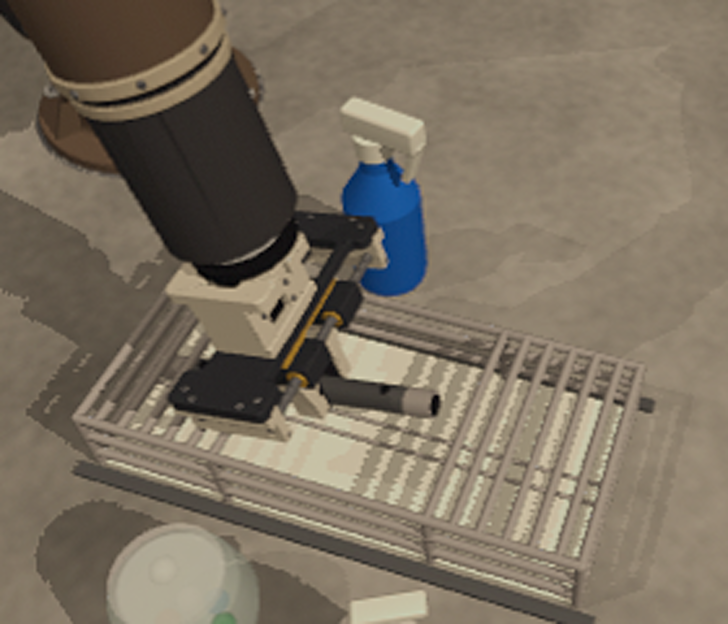

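```bash
cat >> h.py <<'E'
def ends(H=.007,SG=.026):
    from scipy.spatial.transform import Rotation as Ro
    s=r.get_state();R=Ro.from_euler('xyz',s['eef_rot'],degrees=True).as_matrix();p=s['tcp_pos']
    return np.array([p+R@[-(.125-SG),0,-H],p+R@[.125+SG,0,-H]])
def w2c(P):
    P=np.atleast_2d(P)-[*C,0];c,s=np.cos(YAW),np.sin(YAW);return np.c_[P[:,0]*c+P[:,1]*s,-P[:,0]*s+P[:,1]*c,P[:,2]]
E
python3 -c "
from h import *
e=ends();print(w2c(e));print((proj('scene',e)-[80,100])*2.6)"
```

```text
[[ 6.10055284e-02  3.11444788e-04  7.46992470e-02]
 [-1.83576142e-01  1.82214703e-04  2.29325627e-02]]
[[435.64352167 401.75763421]
 [169.60181442 362.62808338]]
```

The end face is at about (433,404) against a predicted (436,402), so the grip has not slipped. Now I pull along the tilt.

```bash
python3 -m inch '-.004 0 -.003 0 -.025 0 0;-.005 0 -.002 0 -.025 0 0;-.010 0 0 0 -.015 0 0;-.010 0 0 0 -.015 0 0;0 0 0 0 0 0 0'
python3 -c "
from h import *
s=r.get_state();print(w2c(s['tcp_pos']),w2c(ends()),s['moment'],s['joints'])"
```

```text
time_s: 8.05
tcp_pos: [0.5087, -0.0971, 0.0602]
eef_rot: [-179.9, 16.7, -151.4]
contact_force: [0.5, -0.3, -1.6]
gripper_width: 0.0208
[[-5.48806417e-03 -2.51753199e-05  6.01722589e-02]] [[ 8.73199798e-02  1.15681363e-04  9.53382529e-02]
 [-1.52125680e-01 -2.28922350e-04  2.34657473e-02]] [-0.50733575  0.85619069 -0.01629414] [  5.31838678  10.68902541 -35.89584068 -13.58003394 -28.65407624
 -55.65391943]
```

```bash
python3 -m inch '-.010 0 0 0 -.015 0 0;-.010 0 0 0 -.015 0 0;-.010 0 -.001 0 -.025 0 0;-.010 0 -.001 0 -.025 0 0;-.010 0 -.001 0 -.025 0 0;0 0 0 0 0 0 0'
python3 -c "
from h import *
s=r.get_state();print(w2c(s['tcp_pos']),w2c(ends()),s['moment'],s['joints'])
cap('scene','s5');zoom('s5',80,60,360,340,2.1,'s5z')
e=ends();print((proj('scene',e)-[80,60])*2.1)"
```

```text
time_s: 8.55
tcp_pos: [0.5489, -0.0751, 0.0794]
eef_rot: [-180.0, 22.8, -151.5]
contact_force: [0.5, 0.3, -1.3]
gripper_width: 0.0209
[[0.04034604 0.0001747  0.07935732]] [[ 1.28895773e-01  2.54124608e-04  1.24178496e-01]
 [-1.01565452e-01  6.20906605e-05  2.72889357e-02]] [-0.72589521  1.27324846 -0.02925988] [  4.97410606  10.51342763 -32.34762023 -19.57206465 -27.41801665
 -50.57519201]
[[419.57390992 396.61770424]
 [205.70564059 393.98712479]]
```

View pics/s5z.png

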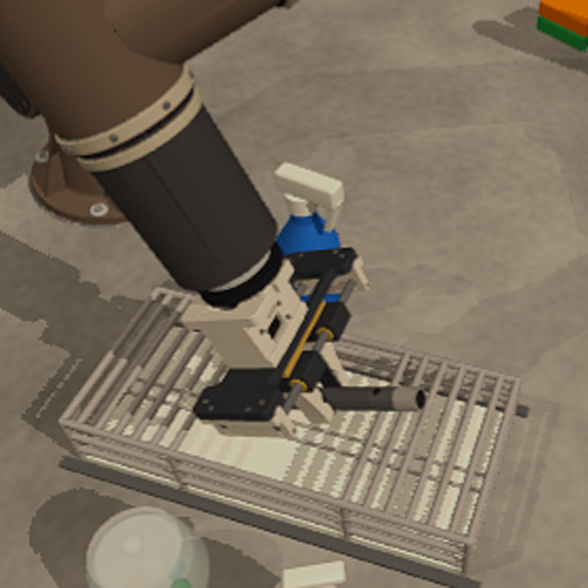

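The end face is at (420,399) against a predicted (420,397), above the +x deck. Nothing is touching. I continue pulling until end_b clears the -x deck edge.

```bash
python3 -m inch '-.010 0 -.001 0 -.025 0 0;-.010 0 -.001 0 -.025 0 0;-.010 0 -.001 0 -.02 0 0;-.010 0 -.003 0 -.01 0 0;-.010 0 -.003 0 0 0 0;0 0 0 0 0 0 0'
python3 -c "
from h import *
s=r.get_state();print(w2c(s['tcp_pos']),w2c(ends()),s['joints'])
cap('scene','s6');zoom('s6',80,60,360,340,2.1,'s6z')
e=ends();print((proj('scene',e)-[80,60])*2.1)"
```

```text
time_s: 9.1
tcp_pos: [0.5853, -0.0557, 0.1097]
eef_rot: [-179.9, 27.3, -151.4]
contact_force: [0.6, 0.1, -1.8]
gripper_width: 0.021
[[ 0.08163399 -0.00017487  0.1096636 ]] [[ 1.66368420e-01 -1.04702655e-05  1.61336109e-01]
 [-5.57234049e-02 -4.04729590e-04  4.65534193e-02]] [  5.237104     9.68868699 -28.80589239 -22.62659946 -27.9380581
 -48.79662054]
[[462.28522713 382.47285749]
 [243.35340803 394.83040002]]
```

View pics/s6z.png

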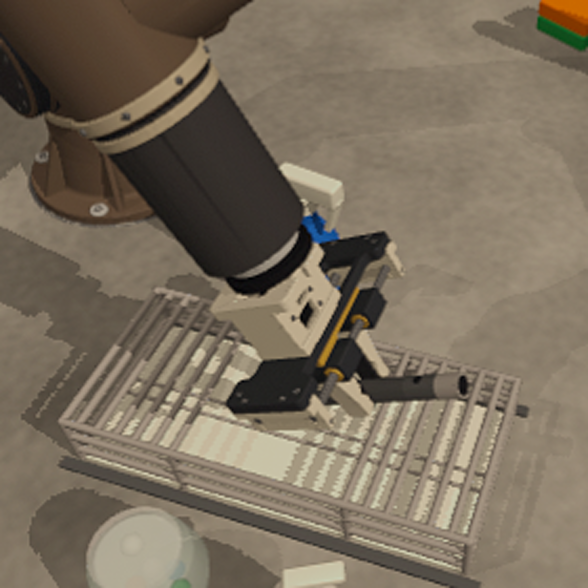

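End_b is now clear of the deck edge, about 20 mm inside the gap. I lift straight up, then level.

```bash
python3 -m inch '-.0046 0 -.0089 0 0 0 0;-.0046 0 -.0089 0 0 0 0;-.0046 0 -.0089 0 0 0 0;-.0046 0 -.0089 0 0 0 0;-.0046 0 -.0089 0 0 0 0;-.0046 0 -.0089 0 0 0 0;-.0046 0 -.0089 0 0 0 0;0 0 0 0 0 0 0;0 0 0 0 .04 0 0;0 0 0 0 .07 0 0;0 0 0 0 .07 0 0;0 0 0 0 .07 0 0;0 0 0 0 .07 0 0;0 0 0 0 .07 0 0;0 0 0 0 .06 0 0;0 0 0 0 .025 0 0;0 0 0 0 0 0 0;0 0 0 0 0 0 0'
python3 -c "
from h import *
s=r.get_state();print(w2c(s['tcp_pos']),w2c(ends()),s['joints'])"
```

```text
time_s: 10.65
tcp_pos: [0.5835, -0.0555, 0.1771]
eef_rot: [180.0, -0.0, -151.5]
contact_force: [-0.6, -0.4, -1.8]
gripper_width: 0.0209
[[0.08010393 0.00085678 0.1770766 ]] [[ 0.17910464  0.00091066  0.18406628]
 [-0.07089531  0.00076245  0.18409233]] [ 1.36401964e+01  1.43880429e+01 -1.48288689e+01 -4.18100427e-02
 -6.07989791e+01 -7.50858273e+01]
```

```bash
python3 -m inch '.004 0 .001 0 0 0 0;.010 0 .001 0 0 0 0;.012 0 .001 0 0 0 0;.012 0 0 0 0 0 0;.010 0 0 0 0 0 0;.005 0 0 0 0 0 0;.001 0 0 0 0 0 0;0 0 0 0 0 0 0;0 0 0 0 0 0 0;0 0 0 0 0 0 0;0 0 0 0 0 0 0'
python3 -c "
from h import *
s=r.get_state();print(w2c(s['tcp_pos']),w2c(ends()),s['qd'])
cap('scene','s7');cap('top','t7');zoom('s7',60,20,380,400,1.5,'s7z')
e=ends();print((proj('scene',e)-[60,20])*1.5,proj('top',e))"
```

```text
time_s: 11.57
tcp_pos: [0.5364, -0.0814, 0.1748]
eef_rot: [180.0, -0.0, -151.5]
contact_force: [-0.3, -0.4, -1.3]
gripper_width: 0.0207
[[0.02631429 0.00056953 0.17476214]] [[ 0.12531527  0.00062694  0.18174797]
 [-0.12468469  0.00048105  0.18178374]] [-0.02901328  0.11370617 -0.05546296 -0.04665096  0.08959686 -0.09031327]
[[327.69463201 313.50350849]
 [136.13746198 264.50356681]] [[316.72938894 180.18851305]
 [384.27000385 304.37495953]]
```

View pics/s7z.png

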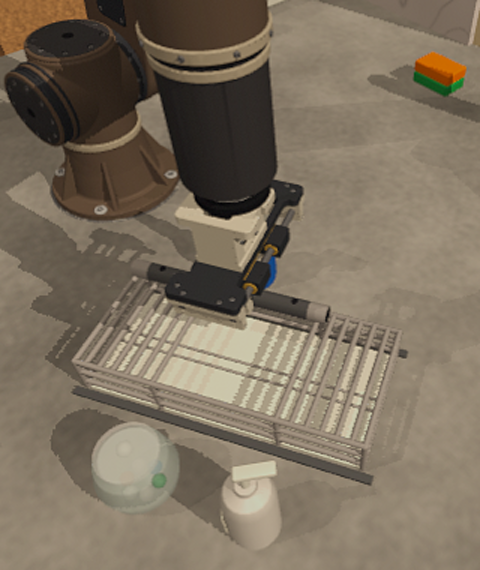

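View pics/t7.png

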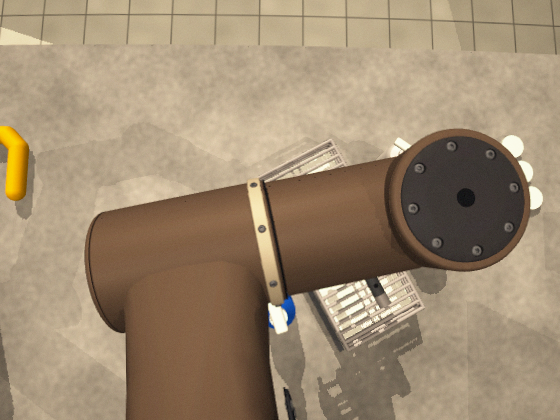

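The spanner is level above the caddy. Its ends are at about (326,313) and (137,267) in the zoom, against predicted (328,314) and (136,265). The jar and soap stand as before, and the spray is at (280,315) in the top view, where it was. I'm handing in.

```bash
python3 -c "
from h import *
r.close_job();s=r.get_state();print(s['time_s'],s['tcp_pos'],s['gripper_width'],s['contact_force'])"
```

```text
the job is handed in; nothing more can be done
the job is handed in; nothing more can be done
```

The spanner is out of the caddy and the job is handed in, with the gripper still holding the spanner level and still above the wires. The last robot time I read was 11.6 s of the 45 s allowed. The hand-in gave no reading afterwards.

**What I did:** I gripped the spanner about 26 mm from its middle with 60 N and lifted it 12 mm. I slid it about 60 mm towards caddy -x, which freed end_a from under its deck. Then I tilted end_a up to 12°, steepening to 27°, and drew the rest out along the tilt through the gap. Once end_b was clear, I lifted it straight up, levelled it and centred it over the caddy.

**Last checks:**
- **Height:** the spanner's axis is at z ≈ 182 mm, so its underside is about 101 mm above the top wires. This comes from the arm pose and the grip offset. The ends seen in the final scene picture agree to about 2 px.
- **Grip and contact:** the opening is steady at 20.7 mm. The only outside force is about 1.3 N downward, which is roughly the spanner's weight.
- **Bystanders:** the jar, the soap and the visible part of the spray look unmoved. The arm hides most of the spray and part of the soap and jar in the final top view, so I checked the soap and jar mainly from the scene camera.

**What disagreed:**
- **Camera positions:** the two cameras placed the caddy up to about 8 mm apart. I used the average, and the later checks fitted it.
- **Grip force:** closing the gripper gave a brief sideways push of about 19 N, because the gripper was slightly off centre. It went away on lifting.
- **Moment reading:** the wrist moment rose with the tilt to about 1.5 N m, while the force stayed under 2 N. I took this as an effect of the gripper's own weight, not contact.

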